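# Clamp the fired plaque in the decorating jig

## Task

Clamp the fired clay plaque in the decorating jig: free the jaw's clamp knob, slide the jaw so that it pushes the plaque into the hooded end until the spring buffer hidden there is pressed fully home (feel for it, do not force it), and tighten the knob again firmly, so that the jaw holds the buffer home by itself once you let go. Leave the plaque lying flat, and leave the other things on the table where they are.

Things in the scene. Friction and masses are not known exactly. Their poses are not given: they have to be found in the camera images.
- jig: Fixed plywood board 130 (its x) x 360 (its y) x 20 mm on the table; origin centre of underside, z up. The jaw closes along its +y, towards a grey metal hood over y = +70 to +180 mm, open to -y (116 wide, 39 mm high inside), top 65 mm above the table. A spring buffer is hidden in the hood.
- jaw_face (a point): Centre of the aluminium jaw's front face (110 wide, 44 mm high), 42 mm above the table, looking along the jig's +y; axes as the jig's. The jaw is 57 mm long, its block 70 mm wide, top 62 mm above the table, and carries the knob. Freed, it slides along the jig's y with 1.5 N of drag; at the start the clamp holds it against 30 N or more.
- jaw (a joint): Position of the jaw in m along the jig's +y, 0 at its far-open end to 0.135. The face stands at jig y = -0.105 + this value.
- knob_grip (a point): On the clamp knob's upright axis, 36 mm behind the jaw's face, 91 mm above the table. The knob is a black T-bar 76 long, 16 wide, 24 mm high (78 to 102 mm above the table, the jaw's block ends at 62 mm) on a 22 mm stem. x runs along the bar and turns with it, z up. Gripped across the bar from above, it can be turned, and the jaw pushed along by it.
- knob (a joint): Turn of the knob, rad, 0 to 2.6 (stops), growing clockwise seen from above: clockwise tightens, anticlockwise frees. Turning it loose takes 0.2 N m. The clamp bites at an unknown value between 1.3 and 1.7; beyond it tightening takes 0.25 N m per rad more (felt while turning; any value above 2.0 is firm). It stays where left, or springs back up to 0.4 rad, still firm. Starts tight, 2.0 to 2.15.
- buffer (a joint): Travel of the hidden spring buffer (rubber plate 60 mm wide), m: 0 relaxed, 0.014 fully home on its solid stop. Pushes back 4 N at first, 8 N just before home, then solid. Drag of plaque and jaw adds 3 to 6 N, so a push that has risen to 18 N means home. The relaxed face is at an unknown jig y, +93 to +117 mm.
- shoe: Steel clamp shoe, 12 x 20 x 4 mm, hidden under the jaw; the knob presses it on the jig's rail (about 120 N per rad past the bite), which locks the jaw. Not to be handled.
- plaque: Fired clay plaque, unglazed beige, 80 (its x) x 110 (its y) x 22 mm with a low relief on top, about 0.36 kg, lying loose and a little askew on the jig's board between jaw and buffer, its far end near or just under the hood's edge. Origin centre of underside, z up.
- cone_tall: Bystander: grey clay cone, 72 mm across the base, 135 mm high, standing beside the jig. Origin under its centre.
- cone_short: Bystander: beige clay cone, 64 mm across the base, 95 mm high, standing beside the jig. Origin under its centre.
- roller: Bystander: wooden roller, 38 mm diameter, 190 mm long, lying on the far side of the jig. Origin at the middle of its underside as first laid, length along its x.
- batten: Bystander: flat wooden batten, 24 mm wide, 220 mm long (its y), 7 mm thick, lying on the table on the robot's side of the jig. Origin at the centre of its underside.
- bell: Bystander: glazed bell figure, 72 mm across, 117 mm high, standing on the table. Origin under its centre.
- tool_pot: Bystander: glazed pot, 80 mm across, 95 mm high, standing on the table. Origin under its centre.
- brush: Bystander: flat brush lying on the table at the robot's right, about 200 mm long, length along its x.
Mind the look-alikes: they are no part of the job. What is meant by the plaque is not blue or pink, and is the smaller of those in its own colour.

How it is judged:
By the outcome, as a careful person would: the job done as asked, in the order asked, and still so for the second after the job is handed in, with the robot touching nothing.
It also fails if it takes over 42 s, if anything falls off the work surface, if the arm or the gripper's body presses on something with over 40 N, if the wrist force passes 120 N, or if a joint passes its speed limit or range.

## Robot

A 6-joint arm with a two-finger parallel gripper is mounted at the origin on the work surface. World frame = base frame: x ahead of the robot, y to its left, z up, the work surface at z = 0. Lengths are in mm, angles in rad, forces in N, time in s.
With the tool pointing down it reaches from about 250 to 850 mm from the base axis. Payload 12.5 kg.
Tool frame: the origin (TCP) lies on the centre line of the jaws, within the pads' length; the fingertips stand 25 mm ahead of it and the grasp point (between the pads) lies 6 mm ahead of it; z points along the fingers, y is the direction in which the jaws open and shut (so a half turn about z gives the same grasp; the last joint's range is limited). The gripper opens to 93 mm and grips with 3 to 60 N. Pads are 15 mm wide; open, the fingers measure 128 mm over their backs; the gripper's body (75 mm by 188 mm) begins 65 mm behind the grasp point.
Start: joints at [1.082, 0.351, 1.652, -0, 1.139, -0.085], TCP at [216.072, 505.764, 243.633] pointing down, gripper open.
Joint ranges: [-2.75, 2.75], [-0.79, 2.1], [0.01, 2.65], [-1.57, 4.71], [0.07, 3.14], [-2.87, 2.87]. Speed limits (rad/s): [2.22, 2.22, 2.79, 3.14, 3.14, 3.14].

## Interface

Orientations are given as a unit quaternion [w, x, y, z].
In Python, from workcell import sense, cams, env gives the robot as it stands.
- The arm moves only by the tool drive_tool, never from a script. Its arguments are lists of equal length, an entry for each row: "hand": the finger opening in m, from 0 to 0.093; "xyz": the shift along the tool's x, y, z in m, a list of three; "spin": the turn about the tool's z in degrees. A call has 1 to 8 rows; each row shifts and turns the commanded pose from where the row before left it, along the tool's axes as they then stand; what a row does not reach is not made up. A row lasts 1/10 s, in which the tool goes at most 50 mm and 8.59 degrees, less where a joint would pass 70% of its speed; a pose out of reach is approached as far as the arm can. A call with a gripper value outside its range is refused whole. The fingers move at their own pace and stop on an object; "newtons" is the grip in N (left out, the last holds). Time passes only in rows, so rows that do not move let the fingers close. It gives the time, the measured TCP pose, the force and the opening at its end, in the units of the state.
- sense(): the state, without advancing time (a new reading comes with each control period).
- cams.snapshot(name): name is "scene" or "top"; returns the picture (420x560x3 uint8, red, green, blue); there is no depth.
- cams.get_calibration(name): a dict with "fx", "fy", "cx", "cy" (pixels), "D" ([k1, k2, p1, p2, k3] as OpenCV has them; the pictures are not rectified), "xyz" and "attitude" of the camera in the world. Camera axes: x right, y down, z forward; pixel columns grow to the right and rows downward; lengths in mm; the calibration is good to about 2 mm. A picture is of the moment at which its call begins. get_calibration takes no time and is no camera call.
- env.close_job(): hands the job in, once; it reports no verdict.
Trained networks look in the newest picture that a camera, given by its name, has taken for a name from the list of things; names that differ only in an ending like _2 or _b are one class to them, and where a whole thing is asked for, a point or a joint stands for the part that bears it (a point fixed in the world has none). Each returns a list of dicts, best first, with "score" (0 to 1); they miss things now and then, are a little off and sometimes report something else, mostly with a low value. They report only what shows in the picture. A call takes as long as a camera call. They do not tell look-alikes from the thing itself.
- cams.recognise(camera, target): "pixel" ([row, column] in pixels, amid what is visible of it).
The state is a dict: "clock": time; "q": joint angles; "dq": joint speeds; "effort": joint torques, N m; "tcp_pos": TCP position; "ee_rot": TCP orientation; "wrist_force": force on the tool from outside, world axes, zero at the start; "torque": the same for the moment, N m; "gripper_width": finger opening in mm.
Only numpy, scipy, OpenCV 4.12 (cv2) and the standard library are available. Lean on these libraries where they do the work, as an engineer would, in place of code of your own. Each camera call takes 0.05 s, during which the arm holds its last target. There are 200 camera calls.

## Working session

There is one attempt and no reset: what is moved stays moved. The work goes in short steps, Python scripts to look and compute and a tool call to move; the robot and the scene stay as the last step left them, time stands still between calls to the robot, and variables do not carry over. Pictures are saved under pics/ and viewed, on a budget of 10 in all, crops included, one or two more only if the job needs it, and the job is handed in when it is done.

Besides the shell and the picture viewer there is one more tool, called after ">>>" in YAML: its name, and indented under it one key for each argument. drive_tool: Moves the arm, as the interface text tells. Its arguments: {"type":"object","properties":{"hand":{"type":"array"},"xyz":{"type":"array"},"spin":{"type":"array"},"newtons":{"type":"number"}},"required":["hand","xyz","spin"]}

```bash
mkdir -p pics
cat > h.py <<'E'
import numpy as np, cv2
from workcell import sense, cams, env
from scipy.spatial.transform import Rotation as R
def cal(n):
    c=cams.get_calibration(n); K=np.array([[c['fx'],0,c['cx']],[0,c['fy'],c['cy']],[0,0,1.]])
    a=np.array(c['attitude'],float)
    Rm=R.from_quat([a[1],a[2],a[3],a[0]]).as_matrix() if a.size==4 else a
    return K,np.array(c['D'],float),np.array(c['xyz'],float),Rm
def ray(n,rc,z):
    K,D,t,Rm=cal(n); u=cv2.undistortPoints(np.array([[[rc[1],rc[0]]]],float),K,D)[0,0]
    d=Rm@[u[0],u[1],1]; return t+d*(z-t[2])/d[2]
def proj(n,P):
    K,D,t,Rm=cal(n); p,_=cv2.projectPoints(np.atleast_2d(P).astype(float),cv2.Rodrigues(Rm.T)[0],-Rm.T@t,K,D); return p[:,0,::-1]
E
python3 - <<'E'
from h import *
s=sense(); print({k:np.round(v,3).tolist() for k,v in s.items()})
for n in('scene','top'):
    im=cams.snapshot(n); cv2.imwrite(f'pics/{n}0.png',im[:,:,::-1]); print(cams.get_calibration(n))
    for t in('jig','jaw_face','knob_grip','plaque'):
        print(n,t,[(np.round(d['pixel'],1).tolist(),round(d['score'],2)) for d in cams.recognise(n,t)])
E
```

```text
{'clock': 0.0, 'q': [1.082, 0.351, 1.652, 0.0, 1.139, -0.085], 'dq': [0.0, -0.0, 0.001, -0.001, -0.0, 0.0], 'effort': [-0.002, -49.732, -28.526, 0.07, 0.026, -0.0], 'tcp_pos': [215.909, 505.512, 243.105], 'ee_rot': [-0.0, 0.201, 0.98, -0.001], 'wrist_force': [-0.198, 0.349, 0.417], 'torque': [0.006, 0.02, 0.003], 'gripper_width': 93.211}
{'fx': 465.2932816279608, 'fy': 465.2932816279608, 'cx': 277.5371250997832, 'cy': 201.95238260491752, 'D': array([-0.10383355,  0.        ,  0.        ,  0.        ,  0.        ]), 'xyz': array([ 907.48217062, -375.50218919, 1017.82151931]), 'attitude': array([-0.23319698,  0.88271507,  0.39605854, -0.097831  ])}
scene jig [([217.0, 317.3], 0.82), ([235.2, 305.0], 0.18)]
scene jaw_face [([233.7, 300.6], 0.71), ([261.0, 145.6], 0.48)]
scene knob_grip [([226.1, 302.0], 0.8)]
scene plaque [([341.1, 261.0], 0.96), ([101.0, 310.9], 0.92), ([187.7, 182.3], 0.63), ([115.3, 377.2], 0.62), ([265.2, 350.7], 0.47)]
{'fx': 411.0410131695048, 'fy': 411.0410131695048, 'cx': 281.13419791586847, 'cy': 214.1523431864324, 'D': array([-0.0748709,  0.       ,  0.       ,  0.       ,  0.       ]), 'xyz': array([4.12890027e+02, 5.58963129e-01, 1.17400195e+03]), 'attitude': array([-0.02245379,  0.7082714 , -0.70399726,  0.04727896])}
top jig [([209.6, 228.6], 0.73)]
top jaw_face [([184.8, 272.6], 0.59)]
top knob_grip [([178.4, 276.5], 0.56)]
top plaque [([196.3, 227.7], 0.84), ([146.7, 351.7], 0.81), ([291.3, 317.8], 0.75), ([291.8, 156.4], 0.74), ([183.2, 274.1], 0.31)]
```

View pics/top0.png

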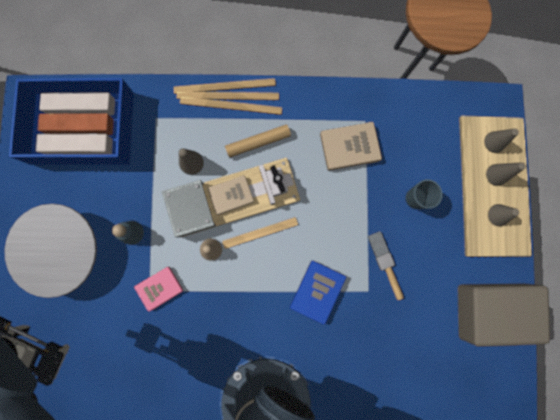

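View pics/scene0.png

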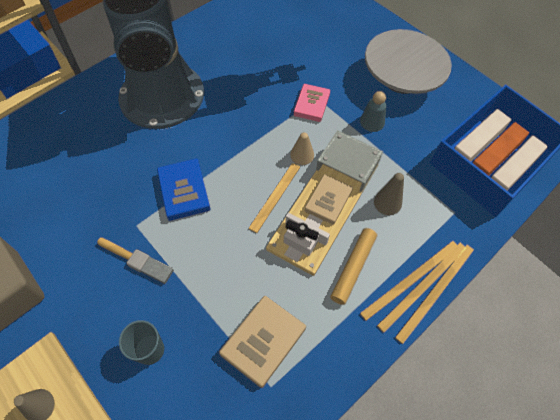

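Plaque candidates in the top view: beige in the jig (196,228), larger beige (147,352), blue (292,318) and pink (291,156). The smaller beige one, lying in the jig, fits. I'll confirm it in an enlarged crop, which I'll also use for the knob and jig corners.

Run:
```python
import cv2
im=cv2.imread('pics/top0.png')[145:245,155:310]
cv2.imwrite('pics/c1.png',cv2.resize(im,None,fx=5,fy=5,interpolation=cv2.INTER_CUBIC))
im=cv2.imread('pics/scene0.png')[125:285,255:395]
cv2.imwrite('pics/c2.png',cv2.resize(im,None,fx=3.7,fy=3.7,interpolation=cv2.INTER_CUBIC))
```

```text
(no output)
```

View pics/c1.png

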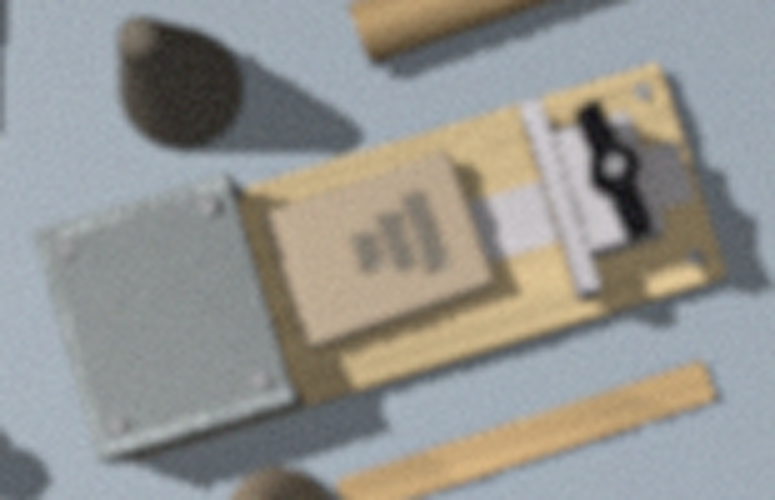

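View pics/c2.png

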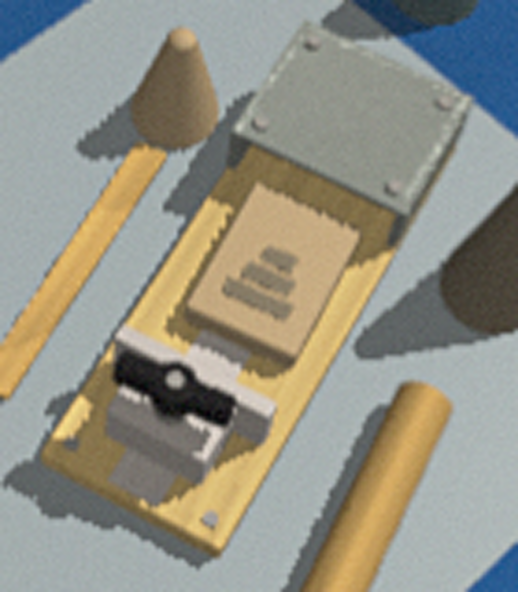

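The crops confirm the smaller beige plaque on the jig board between jaw and hood. The knob is at about (178,278) in top and (228,303) in scene. Next I compute the poses.

Run:
```python
from h import *
from scipy.optimize import least_squares
T=lambda x,y:(145+(y-2)/5,155+(x-2)/5)
S=lambda x,y:(125+(y-1.35)/3.7,255+(x-1.35)/3.7)
f=lambda v:np.round(v,1).tolist()
for n,g,p in(('top',T,(614,165)),('scene',S,(177,380))): print('knob',f(ray(n,g(*p),102)))
b=[ray('top',T(*p),102) for p in((592,103),(637,238))]; print('bar',f(b[0]),f(b[1]),np.linalg.norm(b[0]-b[1]),np.degrees(np.arctan2(*(b[0]-b[1])[[1,0]])))
b=[ray('scene',S(*p),102) for p in((118,360),(232,405))]; print('bar',f(b[0]),f(b[1]),np.linalg.norm(b[0]-b[1]),np.degrees(np.arctan2(*(b[0]-b[1])[[1,0]])))
# jig axes: y=closing (toward world +y), x to right of it
obs=[('top',T(658,63),65,-180,20),('top',T(722,272),-65,-180,20)]
for x,y,a,c in((36,235,1,180),(105,458,-1,180),(230,178,1,70),(297,405,-1,70)): obs.append(('top',T(x,y),a*60,c,65))
for x,y,a,c in((306,22,-1,180),(468,98,1,180),(402,212,1,70),(233,135,-1,70)): obs.append(('scene',S(x,y),a*60,c,65))
obs+=[('scene',S(42,455),-65,-180,20),('scene',S(222,550),65,-180,20)]
P=np.array([o[2:] for o in obs],float)
def W(v,P):
    c,s=np.cos(v[2]),np.sin(v[2]); return np.c_[v[0]+c*P[:,0]-s*P[:,1],v[1]+s*P[:,0]+c*P[:,1],P[:,2]]
px=np.array([o[1] for o in obs])
def res(v):
    w=W(v,P); return np.concatenate([proj(o[0],w[i:i+1])[0]-px[i] for i,o in enumerate(obs)])
r=least_squares(res,[500,100,.3],loss='soft_l1'); v=r.x; print('jig',v[:2],np.degrees(v[2])); print(np.round(res(v).reshape(-1,2),1).tolist())
def toj(w):
    c,s=np.cos(v[2]),np.sin(v[2]); d=w[:2]-v[:2]; return f([c*d[0]+s*d[1],-s*d[0]+c*d[1]])
for n,g,p in(('top',T,(614,165)),('scene',S,(177,380))): print('knob jig',toj(ray(n,g(*p),102)))
for n,g,q in(('top',T,((270,210),(440,152),(492,278),(315,346))),('scene',S,((260,185),(358,237),(290,355),(187,305)))):
    print('plaque jig',[toj(ray(n,g(*p),42)) for p in q])
print('face top edge',[toj(ray('top',T(*p),64)) for p in((525,103),(583,295))])
np.save('jig.npy',v)
```

```text
knob [616.3, -26.6, 102.0]
knob [615.9, -26.2, 102.0]
bar [649.6, -14.7, 102.0] [577.3, -38.9, 102.0] 76.17533402499092 18.525788467418838
bar [582.9, -43.4, 102.0] [649.3, -13.1, 102.0] 73.00074493245859 -155.51308595188806
jig [576.27445681  96.05903805] 18.17605779713896
[[-0.9, 0.4], [0.1, 1.7], [1.7, 0.2], [-0.8, -1.1], [1.0, 0.2], [-2.6, -0.4], [-0.0, 0.8], [-1.2, -0.6], [-0.2, -0.8], [-0.3, 1.0], [-0.2, -0.4], [0.6, 0.2]]
knob jig [-0.3, -129.0]
knob jig [-0.5, -128.5]
plaque jig [[43.8, 56.0], [46.4, -43.7], [-30.0, -50.0], [-36.4, 54.4]]
plaque jig [[-32.8, 56.1], [42.1, 52.7], [42.4, -48.8], [-31.7, -50.0]]
face top edge [[54.0, -96.2], [-56.9, -94.1]]
```

>>> drive_tool:
  hand: [0.06,0.06,0.06,0.06,0.06,0.06,0.06]
  xyz:
    - [-0.029,-0.0165,0]
    - [-0.029,-0.0165,0]
    - [-0.029,-0.0165,0]
    - [-0.029,-0.0165,0]
    - [-0.029,-0.0165,0]
    - [-0.029,-0.0165,0]
    - [-0.029,-0.0165,0]
  spin: [0,0,0,0,0,0,0]
  newtons: 40

```text
clock: 1.2
tcp_pos: [358.1, 318.7, 243.8]
ee_rot: [0.0, 0.2, 0.98, 0.0]
wrist_force: [-0.5, 0.8, 0.3]
gripper_width: 60.1
```

>>> drive_tool:
  hand: [0.06,0.06,0.06,0.06,0.06,0.06,0.06]
  xyz:
    - [-0.029,-0.0165,0]
    - [-0.029,-0.0165,0]
    - [-0.029,-0.0165,0]
    - [-0.029,-0.0165,0]
    - [-0.029,-0.0165,0]
    - [-0.029,-0.0165,0]
    - [-0.029,-0.0165,0]
  spin: [0,0,0,0,0,0,0]

```text
clock: 1.9
tcp_pos: [499.4, 132.6, 243.7]
ee_rot: [0.0, 0.201, 0.98, 0.0]
wrist_force: [0.7, -0.0, 0.6]
gripper_width: 60.1
```

>>> drive_tool:
  hand: [0.06,0.06,0.06,0.06,0.06,0.06,0.06]
  xyz:
    - [-0.029,-0.0165,0]
    - [-0.029,-0.0165,0]
    - [-0.029,-0.0165,0]
    - [-0.029,-0.0165,0]
    - [-0.029,-0.0165,0]
    - [-0.029,-0.0165,0]
    - [0,0,0]
  spin: [0,0,0,0,0,0,0]

```text
clock: 2.6
tcp_pos: [621.2, -28.5, 243.2]
ee_rot: [0.0, 0.202, 0.979, -0.0]
wrist_force: [-0.9, 0.2, -0.5]
gripper_width: 60.1
```

>>> drive_tool:
  hand: [0.06,0.06,0.06,0.06,0.06,0.06,0.06,0.06]
  xyz:
    - [0,0,0.005]
    - [0,0,0.005]
    - [0,0,0.005]
    - [0,0,0.005]
    - [0,0,0.005]
    - [0,0,0.005]
    - [0,0,0.005]
    - [0,0,0.005]
  spin: [8.5,8.5,8.5,8.5,8.5,8.5,8.5,8.5]

```text
clock: 3.4
tcp_pos: [619.4, -25.0, 203.5]
ee_rot: [-0.0, 0.716, 0.698, -0.0]
wrist_force: [0.4, -0.3, -0.2]
gripper_width: 60.1
```

>>> drive_tool:
  hand: [0.06,0.06,0.06,0.06,0.06,0.06,0.06,0.06]
  xyz:
    - [0,0,0.005]
    - [0,0,0.005]
    - [0,0,0.005]
    - [0,0,0.005]
    - [0,0,0.005]
    - [0,0,0.005]
    - [0,0,0.005]
    - [0,0,0]
  spin: [8.5,8.5,8.5,8.5,8.5,8.5,8.5,8.5]

```text
clock: 4.2
tcp_pos: [619.1, -25.0, 168.0]
ee_rot: [-0.0, 0.984, 0.178, -0.001]
wrist_force: [0.1, 0.2, -0.2]
gripper_width: 60.0
```

```bash
cat > st.py <<'E'
from h import *
s=sense(); v=np.load('jig.npy'); r=R.from_quat(np.roll(s['ee_rot'],-1)).as_matrix()
c,q=np.cos(v[2]),np.sin(v[2]); d=s['tcp_pos'][:2]-v[:2]; F=s['wrist_force']
print('t',s['clock'],'tcp',np.round(s['tcp_pos'],1),'jig',np.round([c*d[0]+q*d[1],-q*d[0]+c*d[1]],1),'yaw_y',np.degrees(np.arctan2(r[1,1],r[0,1])).round(1),'tz',r[:,2].round(3),'q',np.round(s['q'],2),'Fjig',np.round([c*F[0]+q*F[1],-q*F[0]+c*F[1],F[2]],1),'M',np.round(s['torque'],3),'w',s['gripper_width'])
k=np.array([616,-26.3])-s['tcp_pos'][:2]; print('to knob in tool',np.round(r.T@[k[0],k[1],97-s['tcp_pos'][2]],1))
E
python3 st.py
```

```text
t 4.2 tcp [619.1 -25.  168. ] jig [   3.  -128.4] yaw_y -69.5 tz [-0.001  0.    -1.   ] q [-0.12  0.56  1.53  0.    1.06  1.1 ] Fjig [ 0.2  0.1 -0.2] M [-0.055  0.211 -0.01 ] w 60.00604057193362
to knob in tool [-3.3  0.1 71. ]
```

>>> drive_tool:
  hand: [0.06,0.06,0.06,0.06,0.06,0.06]
  xyz:
    - [-0.003,0,0.015]
    - [0,0,0.015]
    - [0,0,0.015]
    - [0,0,0.015]
    - [0,0,0.01]
    - [0,0,0]
  spin: [0,0,0,0,0,0]

```text
clock: 4.8
tcp_pos: [616.2, -26.5, 96.8]
ee_rot: [-0.0, 0.983, 0.181, -0.001]
wrist_force: [0.5, 0.1, 0.1]
gripper_width: 60.1
```

```bash
python3 st.py
python3 - <<'E'
from h import *
a=cams.snapshot('scene'); a=cv2.resize(a[150:290,240:380],None,fx=4,fy=4,interpolation=2)
cv2.imwrite('pics/g1.png',a[:,:,::-1])
E
```

```text
t 4.8 tcp [616.2 -26.5  96.8] jig [  -0.3 -128.9] yaw_y -69.1 tz [-0.003  0.    -1.   ] q [-0.12  0.65  1.58 -0.    0.92  1.09] Fjig [ 0.5 -0.1  0.1] M [-0.052  0.102  0.069] w 60.14470855437555
to knob in tool [-0.1 -0.3 -0.2]
```

View pics/g1.png

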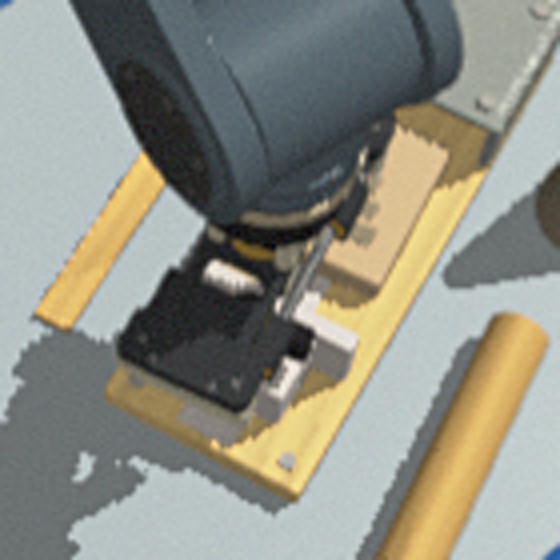

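The gripper stands over the knob (pixel about 215,303 in scene) with nothing else touched. I'll close it.

>>> drive_tool:
  hand: [0.03,0.01,0.01,0.01,0.01,0.01]
  xyz:
    - [0,0,0]
    - [0,0,0]
    - [0,0,0]
    - [0,0,0]
    - [0,0,0]
    - [0,0,0]
  spin: [0,0,0,0,0,0]
  newtons: 50

```text
clock: 5.45
tcp_pos: [617.0, -26.5, 98.8]
ee_rot: [-0.0, 0.983, 0.181, 0.0]
wrist_force: [-1.5, 1.8, 1.7]
gripper_width: 19.4
```

```bash
python3 st.py
```

```text
t 5.45 tcp [617.  -26.5  98.8] jig [   0.4 -129.1] yaw_y -69.1 tz [ 0.  0. -1.] q [-0.12  0.64  1.58  0.    0.92  1.09] Fjig [-0.9  2.2  1.7] M [ 0.148  0.335 -0.009] w 19.41522398705378
to knob in tool [-0.8 -0.5  1.8]
```

>>> drive_tool:
  hand: [0.005,0.005]
  xyz:
    - [0,0,0]
    - [0,0,0]
  spin: [0,0]
  newtons: 50

```text
clock: 5.65
tcp_pos: [617.0, -26.5, 98.8]
ee_rot: [-0.0, 0.983, 0.181, 0.0]
wrist_force: [-1.4, 2.2, 2.5]
gripper_width: 19.9
```

```bash
python3 st.py
```

```text
t 5.65 tcp [617.  -26.5  98.8] jig [   0.4 -129.2] yaw_y -69.1 tz [ 0.  0. -1.] q [-0.12  0.64  1.58  0.    0.92  1.09] Fjig [-0.7  2.6  2.5] M [ 0.301  0.307 -0.054] w 19.868101654884835
to knob in tool [-0.8 -0.5  1.8]
```

>>> drive_tool:
  hand: [0.005,0.005,0.005]
  xyz:
    - [0,0,0]
    - [0,0,0]
    - [0,0,0]
  spin: [-6,-6,-6]

```text
clock: 5.95
tcp_pos: [616.8, -26.3, 98.7]
ee_rot: [-0.0, 0.942, 0.335, -0.0]
wrist_force: [-1.7, 2.1, 3.1]
gripper_width: 19.6
```

```bash
python3 st.py
```

```text
t 5.95 tcp [616.8 -26.3  98.7] jig [   0.3 -128.9] yaw_y -50.9 tz [-0.     0.001 -1.   ] q [-0.12  0.64  1.58  0.    0.92  0.77] Fjig [-1.   2.5  3.1] M [ 0.341  0.382 -0.187] w 19.598270592093204
to knob in tool [-0.6 -0.5  1.7]
```

>>> drive_tool:
  hand: [0.005,0.005,0.005,0.005,0.005,0.005]
  xyz:
    - [0,0,0]
    - [0,0,0]
    - [0,0,0]
    - [0,0,0]
    - [0,0,0]
    - [0,0,0]
  spin: [-7,-7,-7,-7,-7,0]

```text
clock: 6.55
tcp_pos: [616.5, -26.7, 98.7]
ee_rot: [-0.0, 0.799, 0.602, -0.0]
wrist_force: [-4.3, 0.7, 4.1]
gripper_width: 19.5
```

```bash
python3 st.py
```

```text
t 6.55 tcp [616.5 -26.7  98.7] jig [-1.000e-01 -1.292e+02] yaw_y -16.0 tz [-0.001 -0.    -1.   ] q [-0.12  0.64  1.58 -0.    0.92  0.16] Fjig [-3.9  2.   4.1] M [-0.046  0.9   -0.049] w 19.489465455450198
to knob in tool [ 0.3 -0.6  1.7]
```

>>> drive_tool:
  hand: [0.005,0.005,0.005,0.005]
  xyz:
    - [0,0,0]
    - [0.0017,-0.0011,0]
    - [0.0017,-0.0011,0]
    - [0.0017,-0.0011,0]
  spin: [-6,0,0,0]

```text
clock: 6.95
tcp_pos: [614.6, -21.1, 98.7]
ee_rot: [0.0, 0.768, 0.641, -0.0]
wrist_force: [-2.4, -2.7, 3.9]
gripper_width: 19.8
```

```bash
python3 st.py
```

```text
t 6.95 tcp [614.6 -21.1  98.7] jig [  -0.2 -123.3] yaw_y -10.3 tz [ 0. -0. -1.] q [-0.11  0.64  1.59 -0.    0.92  0.07] Fjig [-3.1 -1.8  3.9] M [-0.612  0.616 -0.149] w 19.840358094964937
to knob in tool [-4.8  2.3  1.7]
```

>>> drive_tool:
  hand: [0.005,0.005,0.005,0.005,0.005,0.005,0.005,0.005]
  xyz:
    - [0.0044,-0.0024,0]
    - [0.0044,-0.0024,0]
    - [0.0044,-0.0024,0]
    - [0.0044,-0.0024,0]
    - [0.0044,-0.0024,0]
    - [0.0044,-0.0024,0]
    - [0.0044,-0.0024,0]
    - [0.0044,-0.0024,0]
  spin: [0,0,0,0,0,0,0,0]

```text
clock: 7.75
tcp_pos: [602.2, 17.4, 98.7]
ee_rot: [0.0, 0.767, 0.642, 0.0]
wrist_force: [0.8, -2.5, 1.9]
gripper_width: 19.6
```

```bash
python3 st.py
python3 - <<'E'
from h import *
a=cams.snapshot('scene'); a=cv2.resize(a[150:290,240:380],None,fx=4,fy=4,interpolation=2)
cv2.imwrite('pics/g2.png',a[:,:,::-1])
E
```

```text
t 7.75 tcp [602.2  17.4  98.7] jig [  0.  -82.8] yaw_y -10.1 tz [ 0.001 -0.    -1.   ] q [-0.05  0.62  1.62 -0.    0.9   0.13] Fjig [-0.  -2.6  1.9] M [-0.554 -0.178 -0.132] w 19.63066821897596
to knob in tool [-40.5  21.3   1.8]
```

View pics/g2.png

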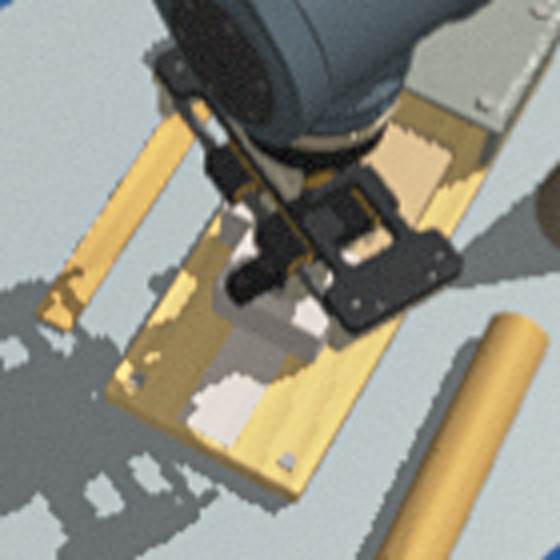

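The jaw has moved along with the knob and its face is now at the plaque. I'll keep going while watching the force.

>>> drive_tool:
  hand: [0.005,0.005,0.005,0.005,0.005,0.005,0.005]
  xyz:
    - [0.0035,-0.0019,0]
    - [0.0035,-0.0019,0]
    - [0.0035,-0.0019,0]
    - [0.0035,-0.0019,0]
    - [0.0035,-0.0019,0]
    - [0.0035,-0.0019,0]
    - [0,0,0]
  spin: [0,0,0,0,0,0,0]

```text
clock: 8.5
tcp_pos: [594.6, 40.5, 98.7]
ee_rot: [0.0, 0.767, 0.642, 0.001]
wrist_force: [4.1, 2.6, -0.1]
gripper_width: 19.3
```

```bash
python3 st.py
```

```text
t 8.5 tcp [594.6  40.5  98.7] jig [  0.1 -58.5] yaw_y -10.1 tz [ 0.001  0.001 -1.   ] q [-0.01  0.61  1.64  0.    0.89  0.17] Fjig [ 4.7  1.1 -0.1] M [ 0.389 -0.824 -0.063] w 19.26832464506735
to knob in tool [-62.   32.8   1.7]
```

>>> drive_tool:
  hand: [0.005,0.005,0.005,0.005]
  xyz:
    - [0.0022,-0.0012,0]
    - [0.0022,-0.0012,0]
    - [0.0022,-0.0012,0]
    - [0.0022,-0.0012,0]
  spin: [0,0,0,0]

```text
clock: 8.9
tcp_pos: [591.8, 49.4, 98.8]
ee_rot: [0.0, 0.767, 0.642, 0.001]
wrist_force: [6.6, -0.6, -0.3]
gripper_width: 19.4
```

```bash
python3 st.py
```

```text
t 8.9 tcp [591.8  49.4  98.8] jig [  0.2 -49.1] yaw_y -10.1 tz [ 0.002  0.    -1.   ] q [0.   0.61 1.65 0.   0.89 0.18] Fjig [ 6.  -2.6 -0.3] M [-0.293 -1.07  -0.088] w 19.437340016564566
to knob in tool [-70.3  37.2   1.8]
```

>>> drive_tool:
  hand: [0.005,0.005,0.005]
  xyz:
    - [0.002,-0.0006,0]
    - [0.0018,-0.001,0]
    - [0.0018,-0.001,0]
  spin: [0,0,0]

```text
clock: 9.2
tcp_pos: [590.0, 55.1, 98.8]
ee_rot: [0.001, 0.767, 0.642, 0.0]
wrist_force: [6.1, -5.7, 0.6]
gripper_width: 19.5
```

```bash
python3 st.py
```

```text
t 9.2 tcp [590.   55.1  98.8] jig [  0.3 -43.2] yaw_y -10.1 tz [ 0.001 -0.    -1.   ] q [ 0.01  0.6   1.65 -0.    0.89  0.19] Fjig [ 4.  -7.3  0.6] M [-1.049 -1.037 -0.131] w 19.466254096170875
to knob in tool [-75.6  39.9   1.8]
```

>>> drive_tool:
  hand: [0.005,0.005,0.005]
  xyz:
    - [0.0018,-0.001,0]
    - [0.0018,-0.001,0]
    - [0.0018,-0.001,0]
  spin: [0,0,0]

```text
clock: 9.5
tcp_pos: [588.3, 60.5, 98.8]
ee_rot: [0.001, 0.767, 0.642, 0.0]
wrist_force: [7.8, -6.1, -0.1]
gripper_width: 19.6
```

```bash
python3 st.py
```

```text
t 9.5 tcp [588.3  60.5  98.8] jig [  0.3 -37.5] yaw_y -10.1 tz [ 0.002 -0.001 -1.   ] q [ 0.02  0.6   1.65 -0.    0.88  0.2 ] Fjig [ 5.5 -8.2 -0.1] M [-1.262 -1.228 -0.112] w 19.630410867709017
to knob in tool [-80.6  42.6   1.9]
```

The buffer came into contact at tool jig y of about -46, so home should be near -32. I'll use 1 mm steps from here.

>>> drive_tool:
  hand: [0.005,0.005,0.005]
  xyz:
    - [0.0009,-0.0004,0]
    - [0.0009,-0.0004,0]
    - [0.0009,-0.0004,0]
  spin: [0,0,0]

```text
clock: 9.8
tcp_pos: [587.5, 63.1, 98.8]
ee_rot: [0.001, 0.767, 0.642, 0.0]
wrist_force: [6.4, -7.9, -0.2]
gripper_width: 19.9
```

```bash
python3 st.py
```

```text
t 9.8 tcp [587.5  63.1  98.8] jig [  0.4 -34.8] yaw_y -10.1 tz [ 0.001 -0.001 -1.   ] q [ 0.03  0.6   1.66 -0.    0.88  0.21] Fjig [ 3.6 -9.5 -0.2] M [-1.463 -1.053 -0.122] w 19.922373436084058
to knob in tool [-83.   43.8   1.9]
```

>>> drive_tool:
  hand: [0.005,0.005]
  xyz:
    - [0.0009,-0.0004,0]
    - [0.0009,-0.0004,0]
  spin: [0,0]

```text
clock: 10.0
tcp_pos: [586.9, 64.9, 98.8]
ee_rot: [0.001, 0.767, 0.642, 0.0]
wrist_force: [5.7, -9.2, 0.6]
gripper_width: 19.8
```

```bash
python3 st.py
```

```text
t 10.0 tcp [586.9  64.9  98.8] jig [  0.4 -32.9] yaw_y -10.1 tz [ 0.001 -0.001 -1.   ] q [ 0.03  0.6   1.66 -0.    0.88  0.21] Fjig [  2.5 -10.5   0.6] M [-1.608 -0.941 -0.101] w 19.81695947918952
to knob in tool [-84.7  44.7   1.9]
```

>>> drive_tool:
  hand: [0.005,0.005]
  xyz:
    - [0.0009,-0.0005,0]
    - [0.0009,-0.0005,0]
  spin: [0,0]

```text
clock: 10.2
tcp_pos: [586.3, 66.8, 98.8]
ee_rot: [0.001, 0.767, 0.642, 0.0]
wrist_force: [6.1, -8.5, -0.2]
gripper_width: 20.0
```

```bash
python3 st.py
```

```text
t 10.2 tcp [586.3  66.8  98.8] jig [  0.4 -30.9] yaw_y -10.1 tz [ 0.001 -0.001 -1.   ] q [ 0.04  0.6   1.66 -0.    0.88  0.21] Fjig [  3.1 -10.   -0.2] M [-1.651 -1.022 -0.104] w 19.996951254121758
to knob in tool [-86.4  45.6   1.9]
```

>>> drive_tool:
  hand: [0.005]
  xyz:
    - [0.0009,-0.0005,0]
  spin: [0]

```text
clock: 10.3
tcp_pos: [586.0, 67.8, 98.8]
ee_rot: [0.001, 0.767, 0.642, 0.0]
wrist_force: [6.1, -9.8, -0.9]
gripper_width: 19.3
```

```bash
python3 st.py
```

```text
t 10.3 tcp [586.   67.8  98.8] jig [  0.4 -29.9] yaw_y -10.1 tz [ 0.001 -0.001 -1.   ] q [ 0.04  0.6   1.66 -0.    0.88  0.21] Fjig [  2.8 -11.2  -0.9] M [-1.791 -1.084 -0.083] w 19.296950541941484
to knob in tool [-87.3  46.1   1.9]
```

>>> drive_tool:
  hand: [0.005]
  xyz:
    - [0.0009,-0.0005,0]
  spin: [0]

```text
clock: 10.4
tcp_pos: [585.9, 68.2, 98.8]
ee_rot: [0.002, 0.767, 0.642, -0.0]
wrist_force: [8.4, -17.0, -1.4]
gripper_width: 19.5
```

```bash
python3 st.py
```

```text
t 10.4 tcp [585.9  68.2  98.8] jig [  0.5 -29.5] yaw_y -10.1 tz [ 0.002 -0.003 -1.   ] q [ 0.04  0.6   1.66 -0.    0.88  0.22] Fjig [  2.7 -18.8  -1.4] M [-3.28  -1.489 -0.093] w 19.50315171642004
to knob in tool [-87.7  46.2   2.1]
```

>>> drive_tool:
  hand: [0.005]
  xyz:
    - [0.0009,-0.0005,0]
  spin: [0]

```text
clock: 10.5
tcp_pos: [585.8, 68.4, 98.8]
ee_rot: [0.002, 0.767, 0.642, -0.0]
wrist_force: [10.1, -22.7, -2.5]
gripper_width: 19.7
```

```bash
python3 st.py
```

```text
t 10.5 tcp [585.8  68.4  98.8] jig [  0.5 -29.3] yaw_y -10.1 tz [ 0.003 -0.004 -1.   ] q [ 0.04  0.6   1.66 -0.01  0.88  0.22] Fjig [  2.5 -24.8  -2.5] M [-4.202 -1.719 -0.106] w 19.680246018675852
to knob in tool [-87.9  46.3   2.2]
```

The push rose sharply to 25 N with the tool nearly stopped, so the buffer is home. I'll tighten clockwise while keeping the push on.

>>> drive_tool:
  hand: [0.005,0.005,0.005,0.005,0.005]
  xyz:
    - [0,0,0]
    - [0,0,0]
    - [0,0,0]
    - [0,0,0]
    - [0,0,0]
  spin: [6,6,6,6,6]
  newtons: 60

```text
clock: 11.0
tcp_pos: [586.4, 68.0, 98.8]
ee_rot: [0.003, 0.907, 0.42, 0.001]
wrist_force: [13.2, -20.6, -4.5]
gripper_width: 19.1
```

```bash
python3 st.py
```

```text
t 11.0 tcp [586.4  68.   98.8] jig [  0.9 -29.9] yaw_y -40.3 tz [ 0.004 -0.004 -1.   ] q [ 0.04  0.6   1.66 -0.01  0.88  0.75] Fjig [  6.1 -23.7  -4.5] M [-3.903 -2.184  0.278] w 19.096599228321594
to knob in tool [-52.8  83.5   2.4]
```

>>> drive_tool:
  hand: [0.005,0.005,0.005,0.005,0.005]
  xyz:
    - [0,0,0]
    - [0,0,0]
    - [0,0,0]
    - [0,0,0]
    - [0,0,0]
  spin: [5,5,5,5,5]

```text
clock: 11.5
tcp_pos: [586.7, 67.5, 98.9]
ee_rot: [0.003, 0.977, 0.214, 0.002]
wrist_force: [13.3, -23.6, -5.2]
gripper_width: 19.2
```

```bash
python3 st.py
```

```text
t 11.5 tcp [586.7  67.5  98.9] jig [  1.  -30.4] yaw_y -65.3 tz [ 0.005 -0.005 -1.   ] q [ 0.04  0.6   1.66 -0.01  0.88  1.18] Fjig [  5.3 -26.6  -5.2] M [-4.43  -2.368  0.303] w 19.16737400732879
to knob in tool [-12.7  97.5   2.5]
```

>>> drive_tool:
  hand: [0.005,0.005,0.005]
  xyz:
    - [0,0,0]
    - [0,0,0]
    - [0,0,0]
  spin: [5,5,4]

```text
clock: 11.8
tcp_pos: [586.8, 67.3, 99.0]
ee_rot: [0.003, 0.996, 0.094, 0.002]
wrist_force: [13.6, -25.9, -4.2]
gripper_width: 19.3
```

```bash
python3 st.py
```

```text
t 11.8 tcp [586.8  67.3  99. ] jig [  1.  -30.6] yaw_y -79.3 tz [ 0.005 -0.005 -1.   ] q [ 0.04  0.6   1.66 -0.01  0.88  1.43] Fjig [  4.8 -28.9  -4.2] M [-4.755 -2.29   0.293] w 19.275069064166807
to knob in tool [11.2 97.4  2.6]
```

>>> drive_tool:
  hand: [0.005,0.005,0.005]
  xyz:
    - [0,0,0]
    - [0,0,0]
    - [0,0,0]
  spin: [4,4,0]

```text
clock: 12.1
tcp_pos: [586.8, 67.1, 99.0]
ee_rot: [0.003, 1.0, 0.024, 0.002]
wrist_force: [13.2, -26.5, -5.0]
gripper_width: 19.3
```

```bash
python3 st.py
python3 - <<'E'
from h import *
a=cams.snapshot('scene'); a=cv2.resize(a[120:280,250:390],None,fx=3.7,fy=3.7,interpolation=2)
cv2.imwrite('pics/g3.png',a[:,:,::-1])
E
```

```text
t 12.1 tcp [586.8  67.1  99. ] jig [  1.  -30.8] yaw_y -87.2 tz [ 0.005 -0.005 -1.   ] q [ 0.04  0.6   1.66 -0.01  0.88  1.56] Fjig [  4.2 -29.3  -5. ] M [-4.849 -2.263  0.255] w 19.321526777486277
to knob in tool [24.6 94.7  2.6]
```

View pics/g3.png

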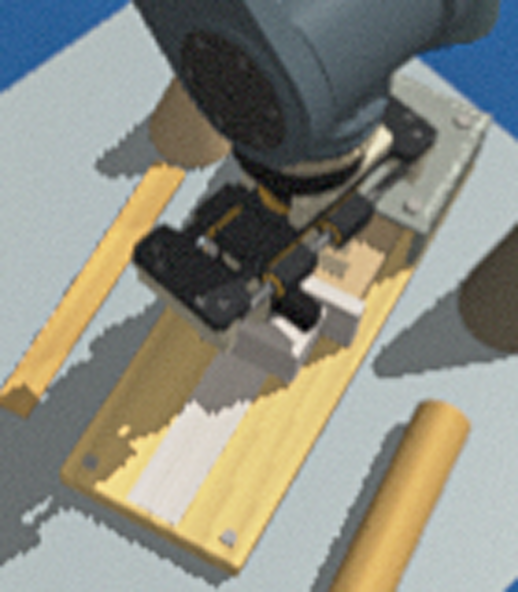

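Torque stays flat at about 0.3 N m and the width is 19.3 rather than 16, so the tips, at z 74, may be on the stem and slipping. I'll ease the push to test the clamp, then open, lift and look.

>>> drive_tool:
  hand: [0.005,0.005,0.005]
  xyz:
    - [0.0003,0.0012,0]
    - [0.0003,0.0012,0]
    - [0,0,0]
  spin: [0,0,0]

```text
clock: 12.45
tcp_pos: [586.9, 66.7, 98.9]
ee_rot: [0.001, 1.0, 0.025, 0.002]
wrist_force: [10.2, -12.4, -2.3]
gripper_width: 19.2
```

```bash
python3 st.py
```

```text
t 12.45 tcp [586.9  66.7  98.9] jig [  0.9 -31.2] yaw_y -87.1 tz [ 0.003 -0.002 -1.   ] q [ 0.04  0.6   1.66 -0.    0.88  1.56] Fjig [  5.9 -15.   -2.3] M [-2.235 -1.756  0.217] w 19.229172768720872
to knob in tool [24.4 94.3  2.2]
```

>>> drive_tool:
  hand: [0.06,0.06,0.06,0.06,0.06,0.06,0.06,0.06]
  xyz:
    - [0,0,0]
    - [0,0,0]
    - [0,0,0]
    - [0,0,-0.03]
    - [0,0,-0.05]
    - [-0.05,0,-0.05]
    - [-0.05,0,-0.05]
    - [-0.05,0,0]
  spin: [0,0,0,0,0,0,0,0]

```text
clock: 13.25
tcp_pos: [465.5, 62.6, 252.9]
ee_rot: [-0.0, 1.0, 0.025, 0.003]
wrist_force: [0.3, -0.1, 0.4]
gripper_width: 59.9
```

```bash
python3 st.py
python3 - <<'E'
from h import *
a=cams.snapshot('scene'); cv2.imwrite('pics/s4.png',a[:,:,::-1]); a=cv2.resize(a[120:280,250:390],None,fx=3.7,fy=3.7,interpolation=2)
b=cams.snapshot('top'); cv2.imwrite('pics/t4.png',b[:,:,::-1])
cv2.imwrite('pics/g4.png',a[:,:,::-1])
E
```

```text
t 13.25 tcp [465.5  62.6 252.9] jig [-115.6    2.7] yaw_y -87.1 tz [ 0.006  0.001 -1.   ] q [0.03 0.19 1.84 0.   1.1  1.55] Fjig [ 0.2 -0.2  0.4] M [-0.032  0.153 -0.058] w 59.85656653526897
to knob in tool [144.8  96.4 156.8]
```

View pics/g4.png

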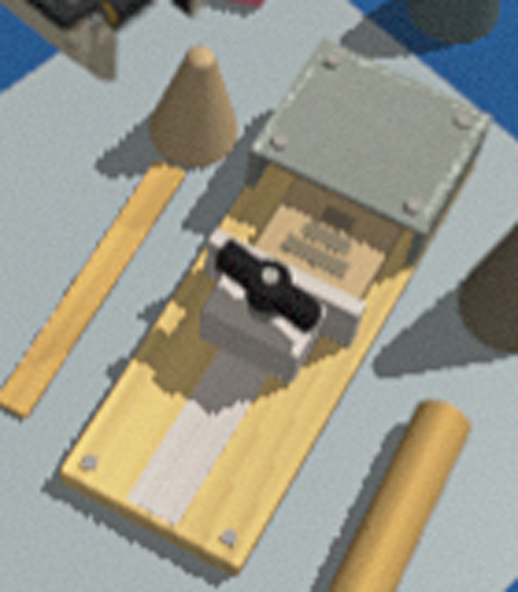

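Run:
```python
from h import *
v=np.load('jig.npy')
def toj(w):
    c,s=np.cos(v[2]),np.sin(v[2]); d=w[:2]-v[:2]; return np.round([c*d[0]+s*d[1],-s*d[0]+c*d[1]],1)
def bar(n,f,c,rr):
    im=cv2.imread(f); c=np.array(c); 
    m=np.zeros(im.shape[:2],np.uint8); cv2.circle(m,(int(c[1]),int(c[0])),rr,255,-1)
    d=((im.max(2)<48)&(m>0)).astype(np.uint8)
    k,l,st,_=cv2.connectedComponentsWithStats(d); i=1+st[1:,4].argmax(); ys,xs=np.nonzero(l==i)
    P=np.array([ray(n,(y,x),102)[:2] for y,x in zip(ys,xs)]); mu=P.mean(0); w,V=np.linalg.eigh(np.cov((P-mu).T)); a=V[:,1]
    print(n,f,len(P),'ctr jig',toj(mu),'bar world deg',np.degrees(np.arctan2(a[1],a[0]))%180,'len',np.ptp((P-mu)@a).round(),'wid',np.ptp((P-mu)@V[:,0]).round(), 'from jig x',np.degrees(np.arctan2(a[1],a[0])-v[2])%180)
p=proj('top',[[616,-26,102],[587,68,102]]); q=proj('scene',[[616,-26,102],[587,68,102]])
bar('top','pics/top0.png',p[0],17);bar('top','pics/t4.png',p[1],17)
bar('scene','pics/scene0.png',q[0],20);bar('scene','pics/s4.png',q[1],20)
a=cv2.imread('pics/t4.png')[145:245,155:310]; cv2.imwrite('pics/g5.png',cv2.resize(a,None,fx=5,fy=5,interpolation=2))
# scene hub crops
S=lambda x,y:(120+(y-1.35)/3.7,250+(x-1.35)/3.7)
print('hub',toj(ray('scene',S(271,275),102)),[toj(ray('scene',S(*p),102)) for p in((222,255),(320,318))])
print('face top edge',[toj(ray('scene',S(*p),64)) for p in((216,232),(363,308))])
```

```text
top pics/top0.png 60 ctr jig [ -18.8 -130. ] bar world deg 24.50447695186429 len 42.0 wid 21.0 from jig x 6.328419154725339
top pics/t4.png 38 ctr jig [-15.6 -30.3] bar world deg 171.75310103599097 len 28.0 wid 16.0 from jig x 153.577043238852
scene pics/scene0.png 270 ctr jig [ 1.000e-01 -1.359e+02] bar world deg 21.42583476993792 len 74.0 wid 32.0 from jig x 3.249776972798969
scene pics/s4.png 245 ctr jig [  1.6 -39.4] bar world deg 6.029746585952921 len 74.0 wid 32.0 from jig x 167.85368878881397
hub [ -0.6 -30.3] [array([-33.6, -33. ]), array([ 39.1, -42.2])]
face top edge [array([-53.5,   2. ]), array([54.3, -0.6])]
```

View pics/g5.png

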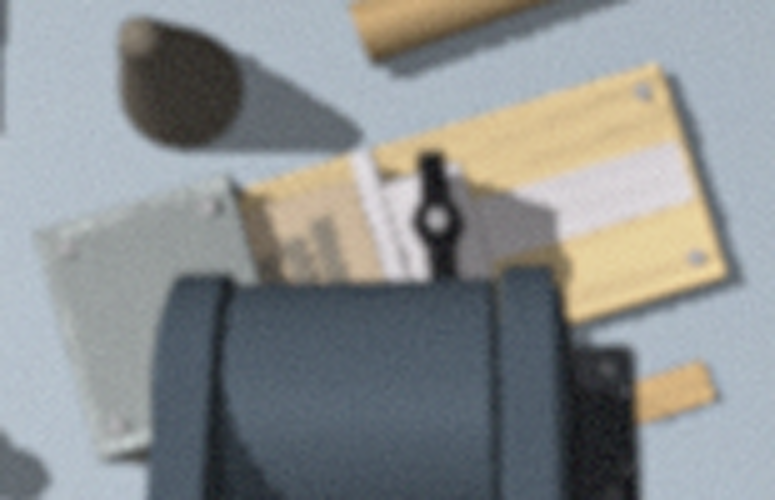

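The bar now stands about 15° past its starting angle, so the knob is at roughly 2.3 and firm. The tool drifted back about 1.5 mm while tightening, so I'll check whether the jaw did too.

Run:
```python
from h import *
v=np.load('jig.npy')
def toj(w):
    c,s=np.cos(v[2]),np.sin(v[2]); d=w[:2]-v[:2]; return np.round([c*d[0]+s*d[1],-s*d[0]+c*d[1]],2)
def hub(n,f,c):
    im=cv2.imread(f,0).astype(float); y,x=np.mgrid[:im.shape[0],:im.shape[1]]
    c=np.array(c)
    for _ in range(6):
        w=np.clip(im-70,0,None)*(np.hypot(y-c[0],x-c[1])<2.6); c=np.array([(w*y).sum(),(w*x).sum()])/w.sum()
    return toj(ray(n,c,103))
T=lambda x,y:(145+(y-2)/5,155+(x-2)/5)
for n,a,b,ca,cb in(('top','top0','t4',T(614,165),T(437,217)),('scene','scene0','s4',(125+380/3.7,255+177/3.7),(120+275/3.7,250+271/3.7))):
    A,B=hub(n,f'pics/{a}.png',ca),hub(n,f'pics/{b}.png',cb); print(n,A,B,B-A)
a,b=[cv2.cvtColor(cv2.imread(f'pics/{f}.png'),cv2.COLOR_BGR2GRAY).astype(np.float32) for f in('g3','g4')]
for r in((slice(280,345),slice(325,372)),(slice(60,130),slice(420,500)),(slice(440,570),slice(60,250))):
    p,q=a[r],b[r]; print(cv2.phaseCorrelate(p,q,cv2.createHanningWindow(p.shape[::-1],cv2.CV_32F)))
    # template match, subpixel grid
```

```text
top [  -0.31 -129.07] [  0.75 -30.92] [ 1.06 98.15]
scene [  -1.64 -129.01] [ -1.17 -31.32] [ 0.47 97.69]
((0.0978989576491891, 0.04675287315487964), 0.8512362023746526)
((-0.008598608315082856, -0.002894271102839241), 0.7809845391247008)
((-0.04759322625749007, 0.4991714404172427), 0.6717599896737086)
```

The jaw did not shift on release: 0.1 px at most in the enlarged crop. The tool's drift fits a 1.5 mm grip offset along the bar turning with the knob, and the push stayed at 24 N or more throughout. I'm handing in.

```bash
python3 -c "
from h import *
print(env.close_job(), sense()['clock'])"
```

```text
the job is handed in; nothing more can be done
the job is handed in; nothing more can be done
```

The plaque is clamped in the jig with the buffer pressed home. I freed the knob, slid the jaw about 98 mm, tightened the knob again and let go. The job was handed in at about 13.4 s of the 42 s allowed.

**Buffer home:** The push rose gently to 11 N, then jumped to 19 N and 25 N as the tool all but stopped. It stayed at 24 N or more while I tightened.

**Knob firm:** In the scene camera the bar stands about 15° past its starting angle, which puts the knob at roughly 2.3 rad. The tightening torque stayed flat at about 0.3 N m instead of rising, so the firmness rests on that bar angle and not on feel.

**Jaw holding:** The scene pictures just before and after release show no jaw movement (0.1 px at most in the enlarged crop). The plaque appears flat between jaw and hood in the last views. I saw no bystander moved in the scene crop, but I did not check each one.

**Disagreements:**
- The images give a jaw travel of about 98 mm, while the tool moved 99.7 mm. The tool's drift while turning fits a 1.5 mm slip along the bar, so I put the difference down to the grip and not to the jaw moving back.
- The fingers read 19 to 20 mm on a 16 mm bar, probably because the tips were on the wider stem.

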